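# Pack two party make-up kits at the shop counter

### The arm

A 7-joint arm with a two-finger parallel gripper is mounted at the origin on the work surface. World frame = base frame: x ahead of the robot, y to its left, z up, the work surface at z = 0. Lengths are in m, angles in degrees, forces in N, time in s.
With the tool pointing down it reaches from about 0.425 to 0.875 m from the base axis. Payload 4.7 kg.
Tool frame: the origin (TCP) lies at the centre of the arm's flange, where the gripper is bolted on; the fingertips stand 173 mm ahead of it and the grasp point (between the pads) lies 155 mm ahead of it; z points along the fingers, y is the line along which they close (so a half turn about z gives the same grasp; the last joint's range is limited). The gripper opens to 85 mm and grips with 20 to 120 N. Pads are 22 mm wide; open, the fingers measure 114 mm over their backs; the gripper's body (76 mm by 85 mm) begins 54 mm behind the grasp point. The pads swing forward as they close: fully open they stand 13 mm farther back than shut.
Start: joints at [64.234, 18.392, -4.016, 83.108, 1.295, 78.541, -3.26], TCP at [0.291, -0.581, 0.405] pointing down, gripper open.
Joint ranges: [-163.93, 163.93], [-17.29, 119.83], [-79.2, 71.16], [3.27, 140.29], [-89.18, 269.18], [5.43, 117.66], [-154.24, 154.24]. Speed limits (degrees/s): [147.25, 147.25, 180, 180, 180, 180, 180].

### API

Orientations are given as a 3x3 rotation matrix whose columns are the frame's x, y, z axes.
In Python, from workcell import bot gives the robot as it stands.
- The arm moves only by the tool move_arm, never from a script. Its argument "motion" is a list that holds one entry, the list of rows, each a list of 7 numbers: the shift along the tool's x, y, z in m, then the turn, a rotation vector about the tool's x, y, z in rad, then the opening, from -1 (shut) to 1 (fully open). In form: [[[dx, dy, dz, ax, ay, az, fingers], ...]]. A call has 1 to 10 rows; each row is the pose to reach, as a shift and turn from the pose commanded when the call began, along the tool's axes at that moment; what a row does not reach only later rows make up. A row lasts 1/8 s, in which the tool goes at most 62.5 mm and 10.7 degrees, less where a joint would pass 70% of its speed; a pose out of reach is approached as far as the arm can. A call with a gripper value outside its range is refused whole. The fingers move at their own pace and stop on an object; the grip force is fixed at half the most. Time passes only in rows, so rows that repeat a pose let the fingers close. It gives the time, the measured TCP pose, the force, the opening and the grip force at its end, in the units of the state.
- bot.read_state(): the state, without advancing time (a new reading comes with each control period).
- bot.snapshot(name): name is "scene" or "top"; returns the picture (384x512x3 uint8, blue, green, red); there is no depth.
- bot.camera_info(name): a dict with "K" (3x3 intrinsics, pixels), "R" (3x3) and "t" (3): a world point X has camera coordinates R X + t. Camera axes: x right, y down, z forward; pixel columns grow to the right and rows downward; lengths in m; the calibration is good to about 2 mm. A picture is of the moment at which its call begins. camera_info takes no time and is no camera call.
- bot.hand_in(): hands the job in; it is judged then, once.
Trained networks look in the newest picture that a camera, given by its name, has taken for a name from the list of things; names that differ only in an ending like _2 or _b are one class to them, and where a whole thing is asked for, a point or a joint stands for the part that bears it (a point fixed in the world has none). Each returns a list of dicts, best first, with "score" (0 to 1); they miss things now and then, are a little off and sometimes report something else, mostly with a low value. They report only what shows in the picture. A call takes as long as a camera call.
- bot.search_frame(thing, camera): "pixel" ([column, row] in pixels, amid what is visible of it).
- bot.cut_out(thing, camera): "region" (384x512 bool, what is visible of it) and "pixel" ([column, row] in pixels, amid what is visible of it).
The state is a dict: "t": time; "joint_positions": joint angles; "qvel": joint speeds; "tau": joint torques, N m; "eef_pos": TCP position; "eef_rot": TCP orientation; "force": force on the tool from outside, world axes, zero at the start; "ft_torque": the same for the moment, N m; "opening": opening from 0.0 (shut) to 1.0 (fully open); "finger_force": force on a finger pad.
Only numpy, scipy, OpenCV 4.12 (cv2) and the standard library are available. Lean on these libraries where they do the work, as an engineer would, in place of code of your own. Each camera call takes 0.05 s, during which the arm holds its last target. There are 200 camera calls.

### The job

Make up two party kits in the shallow card trays on the counter, one article to a compartment, each standing upright and flat on the tray floor: the tray with three compartments gets the tall spray can, the small jar and the carton (the carton in the long compartment), and the tray with two compartments gets the short spray can and the large jar. Leave the trophy, the stack of cups and the ribbon spool standing where they are.

Things in the scene. Friction and masses are not known exactly. Their poses are not given: they have to be found in the camera images.
- tall_can: Tall hair-spray can, a straight upright cylinder 42 mm in diameter and 150 mm high: white body with a paper label, grey cap of the same diameter on its top 38 mm. 75 to 155 g. Origin: centre of its underside; z up. Stands loose and upright on the counter at the start.
- short_can: Short hair-spray can, the same make and diameter as the tall one (42 mm) but only 95 mm high: white body, grey cap on its top 38 mm. 50 to 105 g. Origin: centre of its underside; z up. Stands loose and upright on the counter at the start.
- large_jar: Large screw-lid face-paint jar, a cylinder 60 mm in diameter and 50 mm high: white with a black lid (the top 15 mm). 85 to 170 g. Origin: centre of its underside; z up. Stands loose and upright on the counter at the start.
- small_jar: Small screw-lid face-paint jar, the same make and height as the large one (50 mm) but 40 mm in diameter: white with a black lid. 40 to 85 g. Origin: centre of its underside; z up. Stands loose and upright on the counter at the start.
- carton: White paper carton of face-paint sticks with a grey band and a brown card seal on top, a block 46 mm (its x) by 80 mm (its y, long axis) and 48 mm high. 50 to 100 g. Origin: centre of its underside; z up. Lies loose on the counter at the start, long axis within 0.6 rad of the world y axis.
- tray_three: Kit tray of brown card, three compartments, fixed to the counter: 78 mm (x) by 256 mm (y), walls 4 mm thick, tops 16 mm above the counter, floor 3 mm. Origin: centre of its underside. Compartments in a row along its y (within 0.13 rad of world y), centred at x = 0, 70 mm wide in x: two 70 mm long in y, centred at y = -89 and -15 mm; the long one 100 mm long, at y = +74 mm.
- tray_two: Kit tray of brown card, two compartments, fixed to the counter: 88 mm (x) by 172 mm (y), walls 4 mm thick, tops 16 mm above the counter, floor 3 mm. Origin: centre of its underside. Two square compartments 80 x 80 mm in a row along its y (within 0.13 rad of world y), centred at x = 0, y = -42 and +42 mm; either may take either article.
- trophy: Bystander among the stock: gold-coloured plastic party cup on a dark foot, 58 mm in diameter, 84 mm across its two handles (along its y), 108 mm high. Loose. Origin: centre of its underside.
- cups: Bystander among the stock: stack of white paper cups with pink rims, upside down, tapering from 78 mm in diameter at the counter to 54 mm at the top, 125 mm high. Loose. Origin: centre of its underside.
- spool: Bystander among the stock: ribbon spool lying flat, brown card flanges 66 mm in diameter, 28 mm high, mint ribbon between them. Loose. Origin: centre of its underside.

How it is judged (in metres and radians):
At the end, for the whole second after the job is handed in: Tall can and small jar in the two square compartments of the three-compartment tray, carton in its long one, short can and large jar in those of the other tray; one article each (either way round), within its walls, underside within 5 mm of the floor, upright within 0.1 rad, at rest ((((x of tall_can in the frame of tray_three between -0.018 and 0.018 m and y of tall_can in the frame of tray_three between -0.107 and -0.071 m and z of tall_can in the frame of tray_three between -0.001 and 0.008 m) and (x of small_jar in the frame of tray_three between -0.018 and 0.018 m and y of small_jar in the frame of tray_three between -0.033 and 0.003 m and z of small_jar in the frame of tray_three between -0.001 and 0.008 m)) or ((x of tall_can in the frame of tray_three between -0.018 and 0.018 m and y of tall_can in the frame of tray_three between -0.033 and 0.003 m and z of tall_can in the frame of tray_three between -0.001 and 0.008 m) and (x of small_jar in the frame of tray_three between -0.018 and 0.018 m and y of small_jar in the frame of tray_three between -0.107 and -0.071 m and z of small_jar in the frame of tray_three between -0.001 and 0.008 m))) and x of carton in the frame of tray_three between -0.016 and 0.016 m and y of carton in the frame of tray_three between 0.058 and 0.09 m and z of carton in the frame of tray_three between -0.001 and 0.008 m and (((x of short_can in the frame of tray_two between -0.022 and 0.022 m and y of short_can in the frame of tray_two between -0.064 and -0.02 m and z of short_can in the frame of tray_two between -0.001 and 0.008 m) and (x of large_jar in the frame of tray_two between -0.022 and 0.022 m and y of large_jar in the frame of tray_two between 0.02 and 0.064 m and z of large_jar in the frame of tray_two between -0.001 and 0.008 m)) or ((x of short_can in the frame of tray_two between -0.022 and 0.022 m and y of short_can in the frame of tray_two between 0.02 and 0.064 m and z of short_can in the frame of tray_two between -0.001 and 0.008 m) and (x of large_jar in the frame of tray_two between -0.022 and 0.022 m and y of large_jar in the frame of tray_two between -0.064 and -0.02 m and z of large_jar in the frame of tray_two between -0.001 and 0.008 m))) and angle between each of tall_can, short_can, large_jar, small_jar, carton's own z axis and vertical below 0.1 rad and linear speed of each of tall_can, short_can, large_jar, small_jar, carton below 0.02 m/s); the robot touches nothing.
It fails at once if the trophy was shifted by more than 25 mm or knocked over (distance of trophy from where it was at the start of the episode above 0.025 m or angle between trophy's own z axis and vertical above 0.35 rad).
It fails at once if the stack of cups was shifted by more than 25 mm or knocked over (distance of cups from where it was at the start of the episode above 0.025 m or angle between cups's own z axis and vertical above 0.35 rad).
It fails at once if the ribbon spool was shifted by more than 25 mm or knocked over (distance of spool from where it was at the start of the episode above 0.025 m or angle between spool's own z axis and vertical above 0.35 rad).
It also fails if it takes over 144 s, if anything falls off the work surface, if the arm or the gripper's body presses on something with over 40 N, if the wrist force passes 120 N, or if a joint passes its speed limit or range.

## Working session

There is one attempt and no reset: what is moved stays moved. The work goes in short steps, Python scripts to look and compute and a tool call to move; the robot and the scene stay as the last step left them, time stands still between calls to the robot, and variables do not carry over. Pictures are saved under pics/ and viewed, at most 14 in all, crops included, and the job is handed in when it is done.

Besides the shell and the picture viewer there is one more tool, called after "Request:" in YAML: its name, and indented under it one key for each argument. move_arm: Moves the arm, as the interface text tells. Its arguments: {"type":"object","properties":{"motion":{"type":"array"}},"required":["motion"]}

```bash
mkdir -p pics; ls
python3 - <<'E'
from workcell import bot
import cv2,numpy as np
s=bot.read_state();print({k:np.round(v,3).tolist() for k,v in s.items()})
for n in("scene","top"):
    cv2.imwrite(f"pics/{n}0.png",bot.snapshot(n)); c=bot.camera_info(n)
    print(n,np.round(c["K"],1).tolist(),np.round(c["R"],3).tolist(),np.round(c["t"],3).tolist(),-np.array(c["R"]).T@np.array(c["t"]))
    for t in "tall_can short_can large_jar small_jar carton tray_three tray_two trophy cups spool".split():
        print(t,[(round(d["score"],2),np.round(d["pixel"]).tolist(),int(d["region"].sum())) for d in bot.cut_out(t,n)][:3])
E
```

```text
pics
{'t': 0.0, 'joint_positions': [64.232, 18.442, -4.016, 83.176, 1.295, 78.541, -3.263], 'qvel': [0.135, 0.063, -0.028, -0.061, 0.057, 0.099, -0.021], 'tau': [-0.0, -49.358, -0.382, -31.433, 0.013, 0.011, 0.0], 'eef_pos': [0.291, -0.581, 0.404], 'eef_rot': [[0.894, 0.447, -0.001], [0.447, -0.894, 0.002], [-0.0, -0.002, -1.0]], 'force': [0.427, -0.719, -0.191], 'ft_torque': [0.045, 0.012, 0.054], 'finger_force': 0.0, 'opening': 1.001}
scene [[443.4, 0.0, 254.5], [0.0, 443.4, 191.7], [0.0, 0.0, 1.0]] [[-0.026, 0.999, 0.019], [0.702, 0.032, -0.712], [-0.712, -0.005, -0.702]] [0.034, -0.369, 1.646] [ 1.43187478 -0.01403268  0.89182112]
tall_can [(0.69, [408.0, 167.0], 725)]
short_can [(0.85, [284.0, 214.0], 539)]
large_jar [(0.65, [196.0, 207.0], 539)]
small_jar [(0.66, [334.0, 213.0], 286)]
carton [(0.77, [148.0, 209.0], 792)]
tray_three [(0.82, [215.0, 176.0], 1988)]
tray_two [(0.73, [324.0, 174.0], 1478)]
trophy [(0.94, [120.0, 163.0], 847)]
cups [(0.92, [239.0, 216.0], 1260)]
spool [(0.77, [374.0, 218.0], 509)]
top [[434.4, 0.0, 252.2], [0.0, 434.4, 193.0], [0.0, 0.0, 1.0]] [[0.013, -1.0, -0.014], [-0.984, -0.01, -0.175], [0.175, 0.016, -0.984]] [-0.01, 0.556, 1.194] [ 0.33856135 -0.02244955  1.2725311 ]
tall_can [(0.64, [101.0, 207.0], 436)]
short_can [(0.55, [229.0, 158.0], 269)]
large_jar [(0.68, [312.0, 172.0], 350)]
small_jar [(0.68, [184.0, 168.0], 192), (0.26, [270.0, 152.0], 585)]
carton [(0.58, [357.0, 169.0], 509), (0.42, [150.0, 167.0], 458)]
tray_three [(0.6, [297.0, 223.0], 2447)]
tray_two [(0.84, [190.0, 227.0], 1901)]
trophy [(0.84, [399.0, 214.0], 552)]
cups [(0.8, [269.0, 154.0], 642)]
spool [(0.69, [297.0, 221.0], 2386), (0.6, [153.0, 168.0], 436)]
```

Run:
```python
import cv2
a=cv2.imread("pics/scene0.png")[110:260,80:450]; cv2.imwrite("pics/s1.png",cv2.resize(a,None,fx=2.1,fy=2.1,interpolation=2))
a=cv2.imread("pics/top0.png")[120:280,70:430]; cv2.imwrite("pics/t1.png",cv2.resize(a,None,fx=2.2,fy=2.2,interpolation=2))
```

```text
(no output)
```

View pics/s1.png

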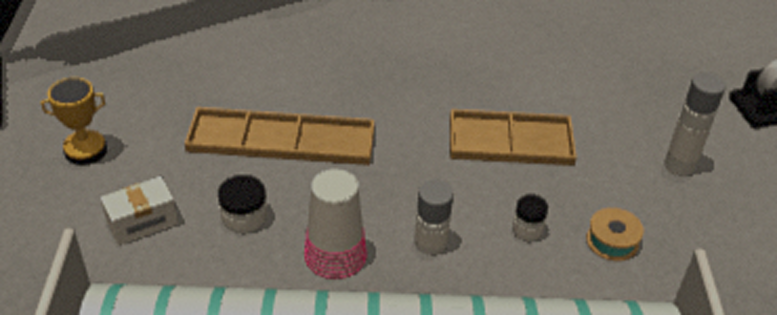

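View pics/t1.png

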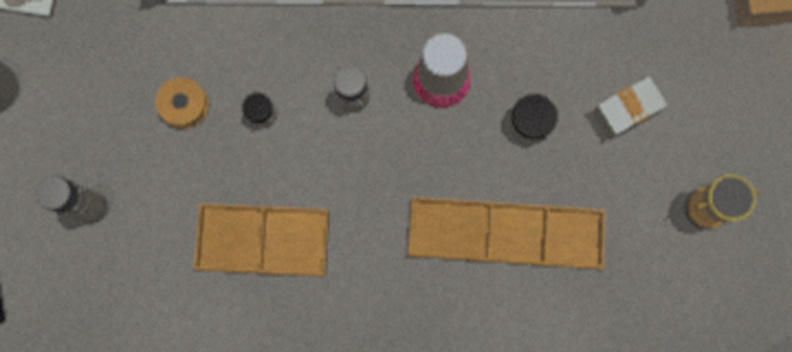

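The scene picture shows all ten things clear of one another, and the networks' pixels match: tall can (408,167), short can (284,214), jars (196,207) and (334,213), carton (148,209). The top picture has both trays at rows ~223-227. In it the second-rank hits for carton, small jar and spool are false. Next I fit the known shapes to the masks.

```bash
cat > fit.py <<'E'
import numpy as np,cv2
from scipy.optimize import minimize
from workcell import bot
cam={n:bot.camera_info(n) for n in("scene","top")}
a=np.linspace(0,2*np.pi,40)
def cyl(r0,r1,h): return np.vstack([np.c_[r0*np.cos(a),r0*np.sin(a),0*a],np.c_[r1*np.cos(a),r1*np.sin(a),0*a+h]])
def box(x,y,h): return np.array([[i*x/2,j*y/2,k*h] for i in(-1,1) for j in(-1,1) for k in(0,1)])
S=dict(tall_can=cyl(.021,.021,.15),short_can=cyl(.021,.021,.095),large_jar=cyl(.03,.03,.05),small_jar=cyl(.02,.02,.05),
 carton=box(.046,.08,.048),tray_three=box(.078,.256,.016),tray_two=box(.088,.172,.016),trophy=cyl(.029,.029,.108),cups=cyl(.039,.027,.125),spool=cyl(.033,.033,.028))
def proj(P,n):
    c=cam[n];q=(P@np.array(c["R"]).T+c["t"])@np.array(c["K"]).T
    return q[:,:2]/q[:,2:]
def pose(P,v):
    c,s=np.cos(v[2]),np.sin(v[2]);return P@np.array([[c,s,0],[-s,c,0],[0,0,1]])+[v[0],v[1],v[3] if len(v)>3 else 0]
def ray(n,px,z):
    c=cam[n];R=np.array(c["R"]);d=R.T@np.linalg.solve(c["K"],[*px,1]);o=-R.T@np.array(c["t"]);return o+d*(z-o[2])/d[2]
def fit(t,masks,z=0):
    k=4
    def iou(v,n,m):
        h=cv2.convexHull((proj(pose(S[t],v),n)*k*16+(k/2-.5)*16).astype(np.int32))
        im=np.zeros((384*k,512*k),np.uint8);cv2.fillConvexPoly(im,h,1,shift=4)
        M=np.kron(m,np.ones((k,k),np.uint8));return (im&M).sum()/(im|M).sum()
    n0=list(masks)[-1];ys,xs=np.nonzero(masks[n0]);p=ray(n0,(xs.mean(),ys.mean()),S[t][:,2].max()/2)
    best=None
    box_=len(S[t])==8
    for y0 in ([-.4,0,.4] if t=="carton" else [0]):
        f=lambda u:-sum(iou([u[0],u[1],u[2]*5 if box_ else 0,z],n,m.astype(np.uint8)) for n,m in masks.items())
        x0=np.array([p[0],p[1],y0/5] if box_ else p[:2])
        sim=np.vstack([x0]+[x0+.015*e for e in np.eye(len(x0))])
        r=minimize(f,x0,method="Nelder-Mead",options=dict(initial_simplex=sim,xatol=2e-4,fatol=1e-4,maxiter=90))
        if best is None or r.fun<best.fun:best=r
    v=[*best.x[:2],best.x[2]*5 if box_ else 0,z]
    return v,[iou(v,n,m.astype(np.uint8)) for n,m in masks.items()]
E
python3 - <<'E'
from fit import *
for n in cam: bot.snapshot(n)
for t in S:
    m={n:bot.cut_out(t,n) for n in cam}
    if t=="spool": m["top"]=[d for d in m["top"] if d["pixel"][0]<200]
    m={n:d[0]["region"] for n,d in m.items() if d}
    r=[]
    for q in (m,{"scene":m["scene"]},{"top":m.get("top",m["scene"])}):
        v,i=fit(t,q); r+=[np.round(v[:3],4).tolist(),np.round(i,2).tolist()]
    print(t,r)
for x in((90,250),(440,250)): print("rack",ray("scene",x,0),ray("scene",x,.1))
E
```

```text
tall_can [[0.4976, 0.4097, 0.0], [0.91, 0.89], [0.4945, 0.4113, 0.0], [0.92], [0.4976, 0.4088, 0.0], [0.89]]
short_can [[0.6531, 0.0629, 0.0], [0.93, 0.94], [0.6516, 0.0632, 0.0], [0.93], [0.6534, 0.063, 0.0], [0.94]]
large_jar [[0.6179, -0.1767, 0.0], [0.91, 0.88], [0.6144, -0.1772, 0.0], [0.92], [0.6191, -0.1766, 0.0], [0.89]]
small_jar [[0.6289, 0.1881, 0.0], [0.0, 0.9], [0.4824, 0.4168, 0.0], [0.41], [0.6289, 0.1881, 0.0], [0.9]]
carton [[0.6357, -0.3055, 0.498], [0.93, 0.94], [0.6338, -0.3067, 0.501], [0.94], [0.6359, -0.3049, 0.5227], [0.94]]
tray_three [[0.4683, -0.1431, -0.0567], [0.93, 0.95], [0.4658, -0.1424, -0.0591], [0.96], [0.4698, -0.1432, -0.0568], [0.97]]
tray_two [[0.456, 0.1807, -0.0421], [0.94, 0.96], [0.4537, 0.1809, -0.0385], [0.95], [0.4572, 0.1808, -0.0342], [0.97]]
trophy [[0.5059, -0.4093, 0.0], [0.81, 0.94], [0.5007, -0.4107, 0.0], [0.85], [0.5065, -0.4096, 0.0], [0.95]]
cups [[0.6789, -0.0564, 0.0], [0.94, 0.96], [0.6756, -0.0565, 0.0], [0.96], [0.6798, -0.0564, 0.0], [0.96]]
spool [[0.6403, 0.296, 0.0], [0.89, 0.91], [0.6392, 0.296, 0.0], [0.89], [0.6403, 0.2959, 0.0], [0.91]]
rack [ 7.53887857e-01 -4.26676010e-01  1.11022302e-16] [ 0.82991061 -0.38040627  0.1       ]
rack [7.17596233e-01 4.58694343e-01 1.11022302e-16] [0.79768837 0.40568741 0.1       ]
```

```bash
cat > go.py <<'E'
import sys,numpy as np
from scipy.spatial.transform import Rotation as Ro
from workcell import bot
# usage: go.py x y z yaw(rad, direction of tool y in world)
x,y,z,w=map(float,sys.argv[1:5]);s=bot.read_state();R=np.array(s["eef_rot"])
T=np.array([[-np.sin(w),np.cos(w),0],[np.cos(w),np.sin(w),0],[0,0,-1]]).T
T=np.column_stack([[-np.sin(w),np.cos(w),0],[np.cos(w),np.sin(w),0],[0,0,-1]])
print(np.round(R.T@(np.array([x,y,z])-s["eef_pos"]),4),np.round(Ro.from_matrix(R.T@T).as_rotvec(),3),s["t"],np.round(s["joint_positions"],0))
E
sed -i '/^T=np.array/d' go.py; python3 go.py .635 -.3055 .405 .505
```

```text
[ 4.313e-01 -9.270e-02 -3.000e-04] [ 0.     0.    -1.612] 2.2 [64. 18. -4. 83.  1. 79. -3.]
```

Request:
move_arm:
  motion:
    - [[0.43, -0.093, 0, 0, 0, -1.612, 1], [0.43, -0.093, 0, 0, 0, -1.612, 1], [0.43, -0.093, 0, 0, 0, -1.612, 1], [0.43, -0.093, 0, 0, 0, -1.612, 1], [0.43, -0.093, 0, 0, 0, -1.612, 1], [0.43, -0.093, 0, 0, 0, -1.612, 1], [0.43, -0.093, 0, 0, 0, -1.612, 1], [0.43, -0.093, 0, 0, 0, -1.612, 1], [0.43, -0.093, 0, 0, 0, -1.612, 1], [0.43, -0.093, 0, 0, 0, -1.612, 1]]

```text
t: 3.45
eef_pos: [0.6338, -0.3059, 0.4045]
eef_rot: [[-0.483, 0.876, -0.0], [0.876, 0.483, 0.0], [0.0, -0.0, -1.0]]
force: [-0.7, 0.1, 0.1]
opening: 0.996
finger_force: 0.0
```

```bash
python3 go.py .635 -.3055 .19 .505
```

```text
[-0.0003  0.0013  0.2145] [-0.    -0.    -0.001] 3.45 [ 42.  27. -28.  74.  12.  82.  45.]
```

Request:
move_arm:
  motion:
    - [[0, 0.001, 0.06, 0, 0, 0, 1], [0, 0.001, 0.12, 0, 0, 0, 1], [0, 0.001, 0.16, 0, 0, 0, 1], [0, 0.001, 0.19, 0, 0, 0, 1], [0, 0.001, 0.214, 0, 0, 0, 1], [0, 0.001, 0.214, 0, 0, 0, 1], [0, 0.001, 0.214, 0, 0, 0, -1], [0, 0.001, 0.214, 0, 0, 0, -1], [0, 0.001, 0.214, 0, 0, 0, -1], [0, 0.001, 0.214, 0, 0, 0, -1]]

```text
t: 4.7
eef_pos: [0.6354, -0.3056, 0.1927]
eef_rot: [[-0.484, 0.875, 0.003], [0.875, 0.484, -0.002], [-0.003, 0.002, -1.0]]
force: [0.2, 0.7, 6.5]
opening: 0.529
finger_force: 63.9
```

Request:
move_arm:
  motion:
    - [[0, 0, 0, 0, 0, 0, -1], [0, 0, 0, 0, 0, 0, -1], [0, 0, 0, 0, 0, 0, -1], [0, 0, -0.03, 0, 0, 0, -1], [0, 0, -0.07, 0, 0, 0, -1], [0, 0, -0.12, 0, 0, 0, -1], [0, 0, -0.17, 0, 0, 0, -1], [0, 0, -0.2, 0, 0, 0, -1], [0, 0, -0.2, 0, 0, 0, -1]]

```text
t: 5.82
eef_pos: [0.6351, -0.3052, 0.3941]
eef_rot: [[-0.484, 0.875, 0.005], [0.875, 0.484, -0.003], [-0.005, 0.003, -1.0]]
force: [0.2, -1.0, -0.7]
opening: 0.525
finger_force: 63.3
```

```bash
python3 go.py .472 -.069 .36 -.057; python3 -c "
from workcell import bot
import cv2
for n in ('scene','top'):cv2.imwrite('pics/'+n+'2.png',bot.snapshot(n))"
```

```text
[ 0.2858 -0.0286  0.0327] [0.004 0.004 0.562] 5.825 [ 42.  28. -28.  74.  13.  81.  45.]
```

View pics/scene2.png

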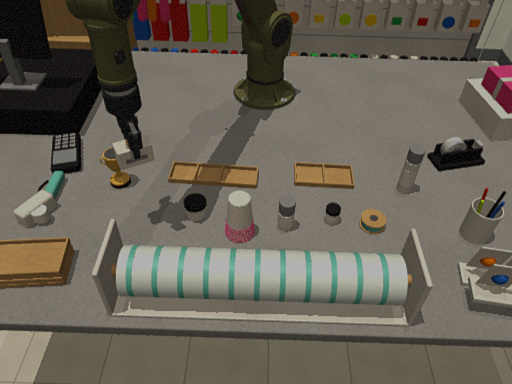

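The carton hangs from the gripper at (130,150), and everything else stands as before.

Request:
move_arm:
  motion:
    - [[0.05, -0.005, 0, 0, 0, 0.1, -1], [0.1, -0.01, 0, 0, 0, 0.2, -1], [0.15, -0.015, 0, 0, 0, 0.3, -1], [0.2, -0.02, 0, 0, 0, 0.4, -1], [0.25, -0.025, 0, 0, 0, 0.5, -1], [0.286, -0.029, 0, 0.004, 0.004, 0.562, -1], [0.286, -0.029, 0.05, 0.004, 0.004, 0.562, -1], [0.286, -0.029, 0.1, 0.004, 0.004, 0.562, -1], [0.286, -0.029, 0.12, 0.004, 0.004, 0.562, -1]]

```text
t: 7.05
eef_pos: [0.4682, -0.0689, 0.2659]
eef_rot: [[0.057, 0.998, -0.013], [0.998, -0.057, 0.005], [0.004, -0.013, -1.0]]
force: [-0.2, 0.6, -0.6]
opening: 0.53
finger_force: 63.3
```

```bash
python3 go.py .470 -.069 .197 -.057
python3 - <<'E'
import cv2
from workcell import bot
a=bot.snapshot("top")[150:270,200:360];b=bot.snapshot("scene")[110:230,150:310]
cv2.imwrite("pics/c3.png",cv2.resize(cv2.hconcat([a,b]),None,fx=2.5,fy=2.5,interpolation=2))
E
```

```text
[-0.0003  0.0027  0.0689] [-0.013 -0.004  0.   ] 7.05 [ 37.   6. -33. 116.   4.  60.  -1.]
```

View pics/c3.png

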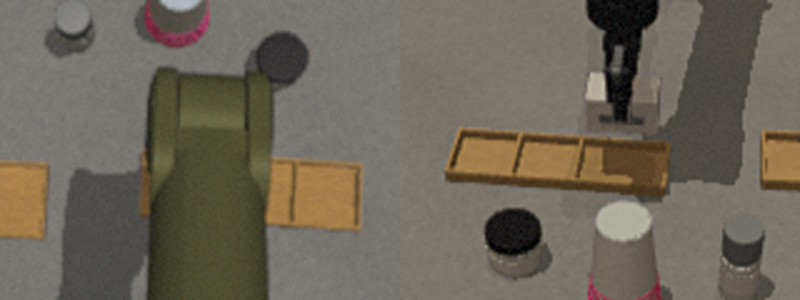

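The carton is over the long compartment, aligned with the tray.

Request:
move_arm:
  motion:
    - [[0, 0.002, 0.02, 0, 0, 0, -1], [0, 0.002, 0.04, 0, 0, 0, -1], [0, 0.002, 0.055, 0, 0, 0, -1], [0, 0.002, 0.062, 0, 0, 0, -1], [0, 0.002, 0.066, 0, 0, 0, -1], [0, 0.002, 0.067, 0, 0, 0, -1], [0, 0.002, 0.067, 0, 0, 0, -1], [0, 0.002, 0.067, 0, 0, 0, -1]]

```text
t: 8.15
eef_pos: [0.4727, -0.069, 0.2041]
eef_rot: [[0.057, 0.998, -0.004], [0.998, -0.057, 0.003], [0.002, -0.004, -1.0]]
force: [-0.2, -0.8, -0.2]
opening: 0.528
finger_force: 63.3
```

```bash
python3 go.py .470 -.069 .197 -.057
```

```text
[-0.0001 -0.0027  0.0071] [-0.004 -0.002 -0.   ] 8.15 [ 35.  12. -32. 118.   8.  52.  -4.]
```

Request:
move_arm:
  motion:
    - [[0, -0.002, 0.003, 0, 0, 0, -1], [0, -0.002, 0.006, 0, 0, 0, -1], [0, -0.002, 0.008, 0, 0, 0, -1], [0, -0.002, 0.008, 0, 0, 0, -1], [0, -0.002, 0.008, 0, 0, 0, -1]]

```text
t: 8.78
eef_pos: [0.4704, -0.0688, 0.1958]
eef_rot: [[0.057, 0.998, -0.005], [0.998, -0.057, 0.003], [0.003, -0.005, -1.0]]
force: [-2.7, 0.8, 4.3]
opening: 0.528
finger_force: 63.7
```

Request:
move_arm:
  motion:
    - [[0, 0, 0, 0, 0, 0, 0.5], [0, 0, 0, 0, 0, 0, 0.6], [0, 0, 0, 0, 0, 0, 0.7], [0, 0, -0.01, 0, 0, 0, 0.7], [0, 0, -0.05, 0, 0, 0, 0.7], [0, 0, -0.1, 0, 0, 0, 1], [0, 0, -0.15, 0, 0, 0, 1], [0, 0, -0.2, 0, 0, 0, 1], [0, 0, -0.2, 0, 0, 0, 1]]

```text
t: 9.9
eef_pos: [0.4727, -0.0691, 0.4007]
eef_rot: [[0.057, 0.998, 0.004], [0.998, -0.057, 0.0], [0.0, 0.004, -1.0]]
force: [-0.1, 0.9, 0.1]
opening: 1.003
finger_force: 0.0
```

```bash
python3 go.py .617 -.177 .39 0
```

```text
[-0.0995  0.1502  0.0113] [ 0.004 -0.    -0.057] 9.9 [ 39.  -2. -33. 106.  -1.  75.   3.]
```

Request:
move_arm:
  motion:
    - [[-0.05, 0.075, 0, 0, 0, -0.03, 1], [-0.1, 0.15, 0.01, 0.003, 0, -0.057, 1], [-0.1, 0.15, 0.01, 0.003, 0, -0.057, 1], [-0.1, 0.15, 0.01, 0.003, 0, -0.057, 1], [-0.1, 0.15, 0.06, 0.003, 0, -0.057, 1], [-0.1, 0.15, 0.1, 0.003, 0, -0.057, 1], [-0.1, 0.15, 0.1, 0.003, 0, -0.057, 1], [-0.1, 0.15, 0.1, 0.003, 0, -0.057, 1]]

```text
t: 10.9
eef_pos: [0.6153, -0.1771, 0.2966]
eef_rot: [[-0.001, 1.0, -0.006], [1.0, 0.001, 0.002], [0.002, -0.006, -1.0]]
force: [1.4, 0.7, 0.8]
opening: 1.002
finger_force: 0.0
```

```bash
python3 go.py .617 -.177 .190 0;python3 - <<'E'
import cv2
from workcell import bot
a=bot.snapshot("top")[120:260,200:400];b=bot.snapshot("scene")[120:260,100:300]
cv2.imwrite("pics/c4.png",cv2.resize(cv2.hconcat([a,b]),None,fx=2,fy=2,interpolation=2))
E
```

```text
[-0.0002  0.0023  0.1066] [-0.006 -0.002  0.001] 10.9 [ 37.  24. -29.  91.  12.  68.   5.]
```

View pics/c4.png

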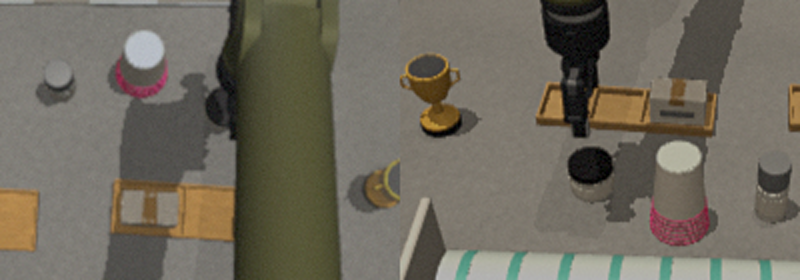

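The carton sits square in the long compartment (scene crop (680,105)); the gripper is lined up over the large jar.

Request:
move_arm:
  motion:
    - [[0, 0.002, 0.04, 0, 0, 0, 1], [0, 0.002, 0.07, 0, 0, 0, 1], [0, 0.002, 0.095, 0, 0, 0, 1], [0, 0.002, 0.107, 0, 0, 0, 1], [0, 0.002, 0.107, 0, 0, 0, 1], [0, 0.002, 0.107, 0, 0, 0, 1], [0, 0.002, 0.107, 0, 0, 0, -1], [0, 0.002, 0.107, 0, 0, 0, -1], [0, 0.002, 0.107, 0, 0, 0, -1], [0, 0.002, 0.107, 0, 0, 0, -1]]

```text
t: 12.25
eef_pos: [0.617, -0.1773, 0.1893]
eef_rot: [[-0.0, 1.0, -0.005], [1.0, 0.0, 0.002], [0.002, -0.005, -1.0]]
force: [0.3, -0.8, 5.2]
opening: 0.681
finger_force: 65.0
```

Request:
move_arm:
  motion:
    - [[0, 0, 0, 0, 0, 0, -1], [0, 0, 0, 0, 0, 0, -1], [0, 0, -0.03, 0, 0, 0, -1], [0, 0, -0.07, 0, 0, 0, -1], [0, 0, -0.12, 0, 0, 0, -1], [0, 0, -0.17, 0, 0, 0, -1], [0, 0, -0.2, 0, 0, 0, -1], [0, 0, -0.2, 0, 0, 0, -1]]

```text
t: 13.25
eef_pos: [0.6183, -0.1777, 0.3904]
eef_rot: [[-0.0, 1.0, -0.003], [1.0, 0.0, 0.001], [0.001, -0.003, -1.0]]
force: [-1.0, 1.0, -0.9]
opening: 0.689
finger_force: 64.7
```

```bash
python3 go.py .454 .139 .39 -.04
```

```text
[ 0.3167 -0.1643  0.0013] [-0.003 -0.001  0.04 ] 13.25 [ 37.  21. -30.  84.  10.  78.   6.]
```

Request:
move_arm:
  motion:
    - [[0.053, -0.027, 0, 0, 0, 0.01, -1], [0.106, -0.055, 0, 0, 0, 0.02, -1], [0.16, -0.082, 0, 0, 0, 0.03, -1], [0.212, -0.11, 0, 0, 0, 0.04, -1], [0.265, -0.137, 0, 0, 0, 0.04, -1], [0.317, -0.164, 0, 0, 0, 0.04, -1], [0.317, -0.164, 0.05, 0, 0, 0.04, -1], [0.317, -0.164, 0.1, 0, 0, 0.04, -1], [0.317, -0.164, 0.14, 0, 0, 0.04, -1], [0.317, -0.164, 0.14, 0, 0, 0.04, -1]]

```text
t: 14.5
eef_pos: [0.4501, 0.1388, 0.2459]
eef_rot: [[0.039, 0.999, -0.017], [0.999, -0.039, 0.002], [0.002, -0.017, -1.0]]
force: [0.1, 0.3, -1.7]
opening: 0.687
finger_force: 65.0
```

```bash
python3 go.py .454 .139 .193 -.04
```

```text
[0.0003 0.0049 0.0528] [-0.017 -0.002  0.001] 14.5 [ 22.   9. -45. 117.   7.  58. -28.]
```

Request:
move_arm:
  motion:
    - [[0, 0.003, 0.02, 0, 0, 0, -1], [0, 0.003, 0.035, 0, 0, 0, -1], [0, 0.003, 0.045, 0, 0, 0, -1], [0, 0.003, 0.05, 0, 0, 0, -1], [0, 0.003, 0.05, 0, 0, 0, -1], [0, 0.003, 0.05, 0, 0, 0, -1], [0, 0.003, 0.05, 0, 0, 0, -1]]

```text
t: 15.38
eef_pos: [0.4555, 0.1397, 0.2003]
eef_rot: [[0.04, 0.999, -0.007], [0.999, -0.04, 0.003], [0.003, -0.007, -1.0]]
force: [0.2, -0.6, -1.2]
opening: 0.684
finger_force: 65.0
```

```bash
python3 go.py .454 .139 .193 -.04
```

```text
[-0.0008 -0.0014  0.0073] [-0.007 -0.003  0.   ] 15.375 [ 20.  14. -43. 118.  12.  52. -32.]
```

Request:
move_arm:
  motion:
    - [[0, -0.001, 0.003, 0, 0, 0, -1], [0, -0.001, 0.006, 0, 0, 0, -1], [0, -0.001, 0.008, 0, 0, 0, -1], [0, -0.001, 0.008, 0, 0, 0, -1], [0, -0.001, 0.008, 0, 0, 0, -1]]

```text
t: 16.0
eef_pos: [0.4542, 0.1398, 0.1924]
eef_rot: [[0.04, 0.999, -0.008], [0.999, -0.04, 0.002], [0.002, -0.009, -1.0]]
force: [-3.1, -1.3, 6.0]
opening: 0.684
finger_force: 65.8
```

Request:
move_arm:
  motion:
    - [[0, 0, 0, 0, 0, 0, 0.6], [0, 0, 0, 0, 0, 0, 0.8], [0, 0, 0, 0, 0, 0, 0.9], [0, 0, -0.01, 0, 0, 0, 0.9], [0, 0, -0.05, 0, 0, 0, 0.9], [0, 0, -0.1, 0, 0, 0, 1], [0, 0, -0.11, 0, 0, 0, 1], [0, 0, -0.11, 0, 0, 0, 1]]

```text
t: 17.0
eef_pos: [0.4552, 0.1394, 0.3026]
eef_rot: [[0.04, 0.999, -0.006], [0.999, -0.04, 0.003], [0.002, -0.006, -1.0]]
force: [-0.7, -0.5, -0.8]
opening: 1.002
finger_force: 0.0
```

```bash
python3 go.py .627 .188 .30 0
```

```text
[0.0555 0.1697 0.0017] [-0.006 -0.002 -0.04 ] 17.0 [ 24.   5. -46. 113.   3.  64. -25.]
```

Request:
move_arm:
  motion:
    - [[0.019, 0.057, 0, 0, 0, 0, 1], [0.037, 0.113, 0, 0, 0, -0.04, 1], [0.055, 0.17, 0, -0.004, -0.002, -0.04, 1], [0.055, 0.17, 0.02, -0.004, -0.002, -0.04, 1], [0.055, 0.17, 0.04, -0.004, -0.002, -0.04, 1], [0.055, 0.17, 0.04, -0.004, -0.002, -0.04, 1]]

```text
t: 17.75
eef_pos: [0.6246, 0.187, 0.2575]
eef_rot: [[-0.001, 1.0, -0.01], [1.0, 0.001, -0.001], [-0.001, -0.01, -1.0]]
force: [-0.6, -0.6, 0.5]
opening: 1.004
finger_force: 0.0
```

```bash
python3 go.py .627 .188 .19 0;python3 - <<'E'
import cv2
from workcell import bot
a=bot.snapshot("top")[120:260,110:310];b=bot.snapshot("scene")[130:250,250:430]
b=cv2.resize(b,(200,140))
cv2.imwrite("pics/c5.png",cv2.resize(cv2.hconcat([a,b]),None,fx=2,fy=2,interpolation=2))
E
```

```text
[0.001  0.0031 0.0675] [-0.01   0.001  0.001] 17.75 [ 13.  31. -42.  91.  22.  67. -34.]
```

View pics/c5.png

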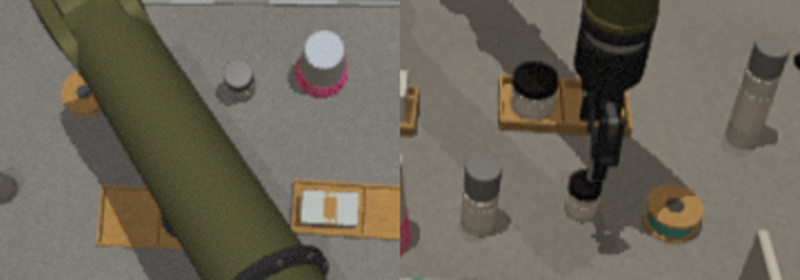

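The large jar stands in the tray's right-hand compartment (scene crop (533,90)); the gripper is over the small jar.

Request:
move_arm:
  motion:
    - [[0.001, 0.003, 0.03, -0.006, 0, 0, 1], [0.001, 0.003, 0.055, -0.006, 0, 0, 1], [0.001, 0.003, 0.065, -0.006, 0, 0, 1], [0.001, 0.003, 0.065, -0.006, 0, 0, 1], [0.001, 0.003, 0.065, -0.006, 0, 0, -1], [0.001, 0.003, 0.065, -0.006, 0, 0, -1], [0.001, 0.003, 0.065, -0.006, 0, 0, -1], [0.001, 0.003, 0.065, -0.006, 0, 0, -1], [0.001, 0.003, 0.065, -0.006, 0, 0, -1]]

```text
t: 18.98
eef_pos: [0.6301, 0.189, 0.1969]
eef_rot: [[-0.0, 1.0, 0.004], [1.0, 0.0, 0.001], [0.001, 0.004, -1.0]]
force: [-0.8, -0.6, 5.4]
opening: 0.447
finger_force: 60.7
```

Request:
move_arm:
  motion:
    - [[0, 0, 0, 0, 0, 0, -1], [0, 0, 0, 0, 0, 0, -1], [0, 0, 0, 0, 0, 0, -1], [0, 0, -0.03, 0, 0, 0, -1], [0, 0, -0.07, 0, 0, 0, -1], [0, 0, -0.12, 0, 0, 0, -1], [0, 0, -0.17, 0, 0, 0, -1], [0, 0, -0.2, 0, 0, 0, -1], [0, 0, -0.2, 0, 0, 0, -1]]

```text
t: 20.1
eef_pos: [0.6295, 0.1891, 0.3983]
eef_rot: [[0.0, 1.0, 0.007], [1.0, -0.0, 0.002], [0.002, 0.007, -1.0]]
force: [0.0, 0.5, -1.4]
opening: 0.451
finger_force: 60.4
```

```bash
python3 go.py .467 -.158 .39 -.057
```

```text
[-0.3471 -0.1625  0.0065] [ 0.007 -0.002  0.057] 20.1 [ 14.  25. -45.  81.  18.  80. -31.]
```

Request:
move_arm:
  motion:
    - [[-0.058, -0.027, 0, 0, 0, 0.01, -1], [-0.116, -0.054, 0, 0, 0, 0.02, -1], [-0.174, -0.081, 0, 0, 0, 0.03, -1], [-0.231, -0.108, 0, 0, 0, 0.04, -1], [-0.289, -0.135, 0, 0, 0, 0.057, -1], [-0.347, -0.162, 0, 0.004, 0, 0.057, -1], [-0.347, -0.162, 0.05, 0.004, 0, 0.057, -1], [-0.347, -0.162, 0.1, 0.004, 0, 0.057, -1], [-0.347, -0.162, 0.14, 0.004, 0, 0.057, -1], [-0.347, -0.162, 0.14, 0.004, 0, 0.057, -1]]

```text
t: 21.35
eef_pos: [0.4649, -0.1578, 0.2508]
eef_rot: [[0.057, 0.998, -0.01], [0.998, -0.057, 0.005], [0.005, -0.011, -1.0]]
force: [0.3, -0.1, 0.2]
opening: 0.447
finger_force: 60.5
```

```bash
python3 go.py .467 -.158 .198 -.057
```

```text
[-0.0003  0.0027  0.0528] [-0.011 -0.005  0.   ] 21.35 [ 49.  10. -36. 114.   7.  59.   7.]
```

Request:
move_arm:
  motion:
    - [[0, 0.002, 0.02, -0.004, -0.003, 0, -1], [0, 0.002, 0.035, -0.004, -0.003, 0, -1], [0, 0.002, 0.045, -0.004, -0.003, 0, -1], [0, 0.002, 0.049, -0.004, -0.003, 0, -1], [0, 0.002, 0.051, -0.004, -0.003, 0, -1], [0, 0.002, 0.052, -0.004, -0.003, 0, -1], [0, 0.002, 0.052, -0.004, -0.003, 0, -1], [0, 0.002, 0.052, -0.004, -0.003, 0, -1]]

```text
t: 22.35
eef_pos: [0.4695, -0.1585, 0.2033]
eef_rot: [[0.057, 0.998, 0.002], [0.998, -0.057, -0.002], [-0.002, 0.003, -1.0]]
force: [0.3, -0.2, 0.3]
opening: 0.455
finger_force: 60.5
```

Request:
move_arm:
  motion:
    - [[0, 0, 0.002, 0, 0, 0, -1], [0, 0, 0.003, 0, 0, 0, -1], [0, 0, 0.003, 0, 0, 0, -1]]

```text
t: 22.72
eef_pos: [0.4693, -0.1584, 0.1999]
eef_rot: [[0.057, 0.998, 0.002], [0.998, -0.057, -0.002], [-0.002, 0.002, -1.0]]
force: [-0.9, -0.3, -0.9]
opening: 0.448
finger_force: 60.7
```

Request:
move_arm:
  motion:
    - [[0, -0.002, 0.002, 0, 0, 0, -1], [0, -0.002, 0.004, 0, 0, 0, -1], [0, -0.002, 0.005, 0, 0, 0, -1], [0, -0.002, 0.005, 0, 0, 0, -1]]

```text
t: 23.22
eef_pos: [0.4691, -0.1581, 0.1996]
eef_rot: [[0.057, 0.998, 0.004], [0.998, -0.057, -0.005], [-0.005, 0.004, -1.0]]
force: [-9.5, 3.8, 35.4]
opening: 0.449
finger_force: 64.3
```

Request:
move_arm:
  motion:
    - [[0, 0, -0.003, 0, 0, 0, 0.3], [0, 0, -0.003, 0, 0, 0, 0.5], [0, 0, -0.003, 0, 0, 0, 0.6], [0, 0, -0.01, 0, 0, 0, 0.6], [0, 0, -0.05, 0, 0, 0, 0.6], [0, 0, -0.1, 0, 0, 0, 1], [0, 0, -0.16, 0, 0, 0, 1], [0, 0, -0.2, 0, 0, 0, 1], [0, 0, -0.2, 0, 0, 0, 1]]

```text
t: 24.35
eef_pos: [0.468, -0.1578, 0.3989]
eef_rot: [[0.057, 0.998, 0.008], [0.998, -0.057, -0.006], [-0.005, 0.009, -1.0]]
force: [-0.8, -0.2, 0.3]
opening: 1.005
finger_force: 0.0
```

```bash
python3 go.py .6525 .063 .39 0
```

```text
[0.231  0.1716 0.0092] [ 0.009  0.005 -0.057] 24.35 [ 52.   1. -36. 104.   1.  75.  12.]
```

Request:
move_arm:
  motion:
    - [[0.045, 0.034, 0, 0.004, 0.005, -0.02, 1], [0.09, 0.068, 0, 0.008, 0.005, -0.04, 1], [0.135, 0.102, 0, 0.008, 0.005, -0.057, 1], [0.18, 0.137, 0, 0.008, 0.005, -0.057, 1], [0.231, 0.172, 0, 0.008, 0.005, -0.057, 1], [0.231, 0.172, 0.03, 0.008, 0.005, -0.057, 1], [0.231, 0.172, 0.07, 0.008, 0.005, -0.057, 1], [0.231, 0.172, 0.07, 0.008, 0.005, -0.057, 1], [0.231, 0.172, 0.07, 0.008, 0.005, -0.057, 1]]

```text
t: 25.48
eef_pos: [0.6522, 0.0628, 0.3257]
eef_rot: [[0.0, 1.0, -0.005], [1.0, -0.0, 0.003], [0.003, -0.005, -1.0]]
force: [0.2, -0.5, 0.9]
opening: 0.999
finger_force: 0.0
```

```bash
python3 go.py .6525 .063 .215 0;python3 - <<'E'
import cv2
from workcell import bot
a=bot.snapshot("top")[120:260,160:360];b=bot.snapshot("scene")[110:250,150:350]
cv2.imwrite("pics/c6.png",cv2.resize(cv2.hconcat([a,b]),None,fx=2,fy=2,interpolation=2))
E
```

```text
[-0.0002  0.0009  0.1107] [-0.005 -0.003 -0.   ] 25.475 [ 25.  28. -43.  87.  19.  73. -21.]
```

View pics/c6.png

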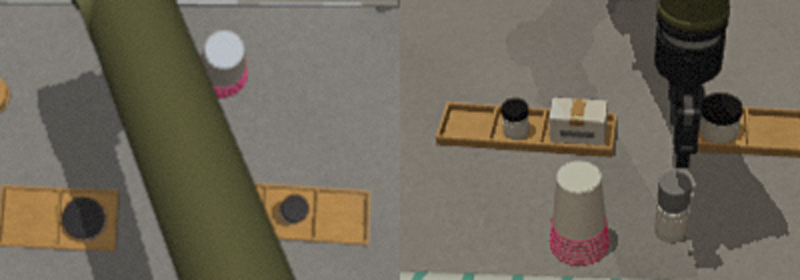

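The small jar stands upright in the middle compartment (scene crop (515,120)); the gripper is above the short can.

Request:
move_arm:
  motion:
    - [[0, 0.001, 0.04, 0, 0, 0, 1], [0, 0.001, 0.075, 0, 0, 0, 1], [0, 0.001, 0.1, 0, 0, 0, 1], [0, 0.001, 0.11, 0, 0, 0, 1], [0, 0.001, 0.11, 0, 0, 0, 1], [0, 0.001, 0.11, 0, 0, 0, 1], [0, 0.001, 0.11, 0, 0, 0, -1], [0, 0.001, 0.11, 0, 0, 0, -1], [0, 0.001, 0.11, 0, 0, 0, -1], [0, 0.001, 0.11, 0, 0, 0, -1]]

```text
t: 26.82
eef_pos: [0.6527, 0.0632, 0.2156]
eef_rot: [[-0.0, 1.0, -0.005], [1.0, 0.0, 0.003], [0.003, -0.005, -1.0]]
force: [0.6, -0.3, 4.2]
opening: 0.479
finger_force: 60.5
```

Request:
move_arm:
  motion:
    - [[0, 0, 0, 0, 0, 0, -1], [0, 0, 0, 0, 0, 0, -1], [0, 0, 0, 0, 0, 0, -1]]

```text
t: 27.2
eef_pos: [0.6527, 0.0632, 0.2156]
eef_rot: [[0.0, 1.0, -0.005], [1.0, -0.0, 0.003], [0.003, -0.005, -1.0]]
force: [1.4, -0.3, 5.8]
opening: 0.481
finger_force: 60.5
```

Request:
move_arm:
  motion:
    - [[0, 0, -0.03, 0, 0, 0, -1], [0, 0, -0.07, 0, 0, 0, -1], [0, 0, -0.12, 0, 0, 0, -1], [0, 0, -0.16, 0, 0, 0, -1], [0, 0, -0.18, 0, 0, 0, -1], [0, 0, -0.18, 0, 0, 0, -1], [0, 0, -0.18, 0, 0, 0, -1]]

```text
t: 28.08
eef_pos: [0.6529, 0.0623, 0.3924]
eef_rot: [[-0.0, 1.0, -0.009], [1.0, 0.0, 0.003], [0.003, -0.009, -1.0]]
force: [-1.0, 0.2, -1.1]
opening: 0.477
finger_force: 60.6
```

```bash
python3 go.py .4572 .223 .39 -.04
```

```text
[ 0.1607 -0.1957  0.0047] [-0.01  -0.002  0.04 ] 28.075 [ 25.  26. -44.  82.  17.  80. -20.]
```

Request:
move_arm:
  motion:
    - [[0.032, -0.039, 0, 0, 0, 0.01, -1], [0.064, -0.078, 0, 0, 0, 0.02, -1], [0.096, -0.117, 0, 0, 0, 0.03, -1], [0.128, -0.157, 0, 0, 0, 0.04, -1], [0.161, -0.196, 0, -0.006, 0, 0.04, -1], [0.161, -0.196, 0.03, -0.006, 0, 0.04, -1], [0.161, -0.196, 0.08, -0.006, 0, 0.04, -1], [0.161, -0.196, 0.12, -0.006, 0, 0.04, -1], [0.161, -0.196, 0.12, -0.006, 0, 0.04, -1], [0.161, -0.196, 0.12, -0.006, 0, 0.04, -1]]

```text
t: 29.32
eef_pos: [0.4569, 0.2242, 0.2771]
eef_rot: [[0.04, 0.999, 0.0], [0.999, -0.04, 0.004], [0.004, 0.0, -1.0]]
force: [-0.2, 0.2, 1.1]
opening: 0.48
finger_force: 60.8
```

```bash
python3 go.py .4572 .223 .2186 -.04
```

```text
[-0.0014  0.0003  0.0585] [ 0.    -0.004  0.   ] 29.325 [ 19.  13. -53. 110.  12.  62. -41.]
```

Request:
move_arm:
  motion:
    - [[-0.001, 0, 0.02, 0, -0.003, 0, -1], [-0.001, 0, 0.035, 0, -0.003, 0, -1], [-0.001, 0, 0.045, 0, -0.003, 0, -1], [-0.001, 0, 0.05, 0, -0.003, 0, -1], [-0.001, 0, 0.053, 0, -0.003, 0, -1], [-0.001, 0, 0.053, 0, -0.003, 0, -1], [-0.001, 0, 0.053, 0, -0.003, 0, -1]]

```text
t: 30.2
eef_pos: [0.4568, 0.2232, 0.2239]
eef_rot: [[0.04, 0.999, 0.001], [0.999, -0.04, 0.0], [0.0, 0.001, -1.0]]
force: [0.2, 0.2, -0.5]
opening: 0.478
finger_force: 60.8
```

Request:
move_arm:
  motion:
    - [[0, 0, 0.002, 0, 0, 0, -1], [0, 0, 0.005, 0, 0, 0, -1], [0, 0, 0.005, 0, 0, 0, -1], [0, 0, 0.005, 0, 0, 0, -1]]

```text
t: 30.7
eef_pos: [0.4568, 0.2231, 0.2186]
eef_rot: [[0.04, 0.999, 0.0], [0.999, -0.04, -0.0], [-0.0, 0.0, -1.0]]
force: [-0.6, -1.1, 0.9]
opening: 0.476
finger_force: 60.8
```

Request:
move_arm:
  motion:
    - [[0, 0, 0, 0, 0, 0, 0.2], [0, 0, 0, 0, 0, 0, 0.5], [0, 0, 0, 0, 0, 0, 0.7], [0, 0, -0.01, 0, 0, 0, 0.8], [0, 0, -0.05, 0, 0, 0, 0.8], [0, 0, -0.1, 0, 0, 0, 1], [0, 0, -0.16, 0, 0, 0, 1], [0, 0, -0.18, 0, 0, 0, 1], [0, 0, -0.18, 0, 0, 0, 1]]

```text
t: 31.82
eef_pos: [0.4569, 0.2237, 0.4007]
eef_rot: [[0.04, 0.999, 0.005], [0.999, -0.04, 0.0], [0.001, 0.004, -1.0]]
force: [0.5, 0.2, -0.6]
opening: 1.002
finger_force: 0.0
```

```bash
python3 go.py .496 .410 .39 0.3
```

```text
[0.1877 0.0316 0.011 ] [ 0.005  0.    -0.34 ] 31.825 [ 24.   5. -55. 102.   4.  75. -34.]
```

Request:
move_arm:
  motion:
    - [[0.047, 0.008, 0, 0, 0, -0.08, 1], [0.094, 0.016, 0, 0, 0, -0.17, 1], [0.141, 0.024, 0, 0, 0, -0.25, 1], [0.188, 0.032, 0, 0.005, 0, -0.34, 1], [0.188, 0.032, 0.01, 0.005, 0, -0.34, 1], [0.188, 0.032, 0.01, 0.005, 0, -0.34, 1], [0.188, 0.032, 0.01, 0.005, 0, -0.34, 1]]

```text
t: 32.7
eef_pos: [0.4966, 0.4083, 0.3882]
eef_rot: [[-0.294, 0.956, -0.005], [0.956, 0.294, -0.002], [-0.001, -0.005, -1.0]]
force: [1.1, -0.3, -0.3]
opening: 0.998
finger_force: 0.0
```

```bash
python3 go.py .496 .410 .265 0.3;python3 - <<'E'
import cv2
from workcell import bot
a=bot.snapshot("top")[120:260,70:270];b=bot.snapshot("scene")[90:230,280:480]
cv2.imwrite("pics/c7.png",cv2.resize(cv2.hconcat([a,b]),None,fx=2,fy=2,interpolation=2))
E
```

```text
[0.0019 0.0006 0.1232] [-0.005  0.001 -0.002] 32.7 [ -0.  28. -57.  84.  24.  81. -41.]
```

View pics/c7.png

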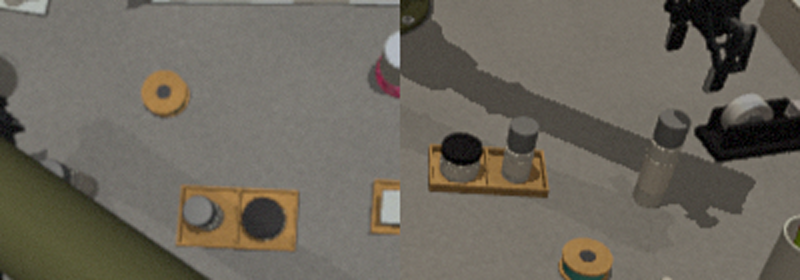

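Both articles of the two-tray stand upright in their compartments (scene crop (460,155), (520,150)). The fingers bracket the tall can's axis.

Request:
move_arm:
  motion:
    - [[0.001, 0, 0.03, -0.003, 0, 0, 1], [0.001, 0, 0.06, -0.003, 0, 0, 1], [0.001, 0, 0.09, -0.003, 0, 0, 1], [0.001, 0, 0.12, -0.003, 0, 0, 1], [0.001, 0, 0.12, -0.003, 0, 0, 1], [0.001, 0, 0.12, -0.003, 0, 0, 1], [0.001, 0, 0.12, -0.003, 0, 0, -1], [0.001, 0, 0.12, -0.003, 0, 0, -1], [0.001, 0, 0.12, -0.003, 0, 0, -1], [0.001, 0, 0.12, -0.003, 0, 0, -1]]

```text
t: 34.05
eef_pos: [0.4957, 0.4109, 0.2696]
eef_rot: [[-0.295, 0.955, -0.0], [0.955, 0.295, 0.001], [0.001, 0.0, -1.0]]
force: [0.9, 0.2, 5.1]
opening: 0.478
finger_force: 60.3
```

Request:
move_arm:
  motion:
    - [[0, 0, 0, 0, 0, 0, -1], [0, 0, 0, 0, 0, 0, -1], [0, 0, 0, 0, 0, 0, -1]]

```text
t: 34.42
eef_pos: [0.4956, 0.411, 0.2696]
eef_rot: [[-0.295, 0.955, -0.0], [0.955, 0.295, 0.001], [0.001, 0.0, -1.0]]
force: [-0.1, -0.0, 5.9]
opening: 0.477
finger_force: 60.4
```

Request:
move_arm:
  motion:
    - [[0, 0, -0.03, 0, 0, 0, -1], [0, 0, -0.07, 0, 0, 0, -1], [0, 0, -0.11, 0, 0, 0, -1], [0, 0, -0.14, 0, 0, 0, -1], [0, 0, -0.17, 0, 0, 0, -1], [0, 0, -0.17, 0, 0, 0, -1], [0, 0, -0.17, 0, 0, 0, -1]]

```text
t: 35.3
eef_pos: [0.4954, 0.4102, 0.4368]
eef_rot: [[-0.296, 0.955, -0.004], [0.955, 0.296, -0.002], [-0.0, -0.004, -1.0]]
force: [0.1, -0.5, -1.6]
opening: 0.479
finger_force: 60.8
```

```bash
python3 go.py .463 -.232 .435 0
```

```text
[-0.6039 -0.2209  0.003 ] [-0.004  0.001  0.3  ] 35.3 [ -0.  27. -58.  80.  22.  86. -40.]
```

Request:
move_arm:
  motion:
    - [[-0.05, -0.018, 0, 0, 0, 0.03, -1], [-0.1, -0.037, 0, 0, 0, 0.05, -1], [-0.15, -0.055, 0, 0, 0, 0.08, -1], [-0.2, -0.073, 0, 0, 0, 0.1, -1], [-0.25, -0.091, 0, 0, 0, 0.13, -1], [-0.3, -0.11, 0, 0, 0, 0.15, -1], [-0.35, -0.128, 0, 0, 0, 0.18, -1], [-0.4, -0.146, 0, 0, 0, 0.2, -1], [-0.45, -0.165, 0, 0, 0, 0.23, -1], [-0.5, -0.183, 0, 0, 0, 0.25, -1]]

```text
t: 36.55
eef_pos: [0.4675, -0.1231, 0.4368]
eef_rot: [[-0.049, 0.999, -0.004], [0.999, 0.049, 0.001], [0.001, -0.004, -1.0]]
force: [0.9, 0.4, -1.1]
opening: 0.478
finger_force: 61.1
```

```bash
python3 go.py .463 -.232 .435 0
```

```text
[-0.1086 -0.0098  0.0018] [-0.004 -0.001  0.049] 36.55 [ 55.  -2. -42. 102.  -1.  80.  16.]
```

Request:
move_arm:
  motion:
    - [[-0.04, -0.004, 0, 0, 0, 0.02, -1], [-0.08, -0.008, 0, 0, 0, 0.05, -1], [-0.108, -0.01, 0, -0.003, 0, 0.05, -1], [-0.108, -0.01, 0.03, -0.003, 0, 0.05, -1], [-0.108, -0.01, 0.07, -0.003, 0, 0.05, -1], [-0.108, -0.01, 0.11, -0.003, 0, 0.05, -1], [-0.108, -0.01, 0.11, -0.003, 0, 0.05, -1], [-0.108, -0.01, 0.11, -0.003, 0, 0.05, -1]]

```text
t: 37.55
eef_pos: [0.4643, -0.2298, 0.3295]
eef_rot: [[0.0, 1.0, 0.002], [1.0, -0.0, -0.0], [-0.0, 0.002, -1.0]]
force: [0.4, 1.1, -1.4]
opening: 0.471
finger_force: 61.3
```

```bash
python3 go.py .463 -.232 .2726 0;python3 - <<'E'
import cv2
from workcell import bot
b=bot.snapshot("scene")[80:230,100:300]
cv2.imwrite("pics/c8.png",cv2.resize(b,None,fx=2.5,fy=2.5,interpolation=2))
E
```

```text
[-0.0021 -0.0014  0.0569] [ 0.002  0.    -0.   ] 37.55 [ 58.   8. -37. 106.   5.  67.  19.]
```

View pics/c8.png

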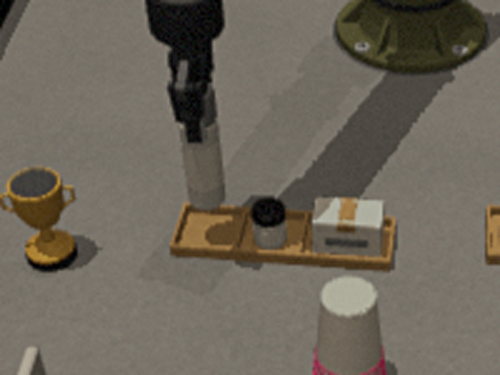

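The tall can hangs upright over the empty compartment (crop (205,205)).

Request:
move_arm:
  motion:
    - [[-0.002, -0.001, 0.02, 0, 0, 0, -1], [-0.002, -0.001, 0.035, 0, 0, 0, -1], [-0.002, -0.001, 0.045, 0, 0, 0, -1], [-0.002, -0.001, 0.05, 0, 0, 0, -1], [-0.002, -0.001, 0.053, 0, 0, 0, -1], [-0.002, -0.001, 0.053, 0, 0, 0, -1], [-0.002, -0.001, 0.053, 0, 0, 0, -1]]

```text
t: 38.48
eef_pos: [0.463, -0.2316, 0.2758]
eef_rot: [[-0.0, 1.0, 0.002], [1.0, 0.0, -0.0], [-0.0, 0.002, -1.0]]
force: [1.0, -0.6, -1.6]
opening: 0.478
finger_force: 61.3
```

Request:
move_arm:
  motion:
    - [[0, 0, 0.001, 0, 0, 0, -1], [0, 0, 0.002, 0, 0, 0, -1], [0, 0, 0.002, 0, 0, 0, -1], [0, 0, 0.002, 0, 0, 0, -1]]

```text
t: 38.98
eef_pos: [0.4628, -0.2315, 0.2735]
eef_rot: [[-0.0, 1.0, 0.001], [1.0, 0.0, 0.0], [0.0, 0.001, -1.0]]
force: [1.1, -0.2, -1.7]
opening: 0.477
finger_force: 61.3
```

Request:
move_arm:
  motion:
    - [[0, 0, 0.001, 0, 0, 0, -1], [0, 0, 0.001, 0, 0, 0, -1], [0, 0, 0.001, 0, 0, 0, 0.2], [0, 0, 0.001, 0, 0, 0, 0.5], [0, 0, 0.001, 0, 0, 0, 0.7], [0, 0, 0, 0, 0, 0, 1], [0, 0, -0.02, 0, 0, 0, 1], [0, 0, -0.06, 0, 0, 0, 1], [0, 0, -0.11, 0, 0, 0, 1], [0, 0, -0.15, 0, 0, 0, 1]]

```text
t: 40.22
eef_pos: [0.4627, -0.2314, 0.4256]
eef_rot: [[-0.0, 1.0, 0.002], [1.0, 0.0, -0.001], [-0.001, 0.002, -1.0]]
force: [-0.8, -0.6, -0.3]
opening: 0.999
finger_force: 0.0
```

Request:
move_arm:
  motion:
    - [[-0.06, 0, 0, 0, 0, 0, 1], [-0.12, 0, 0, 0, 0, 0, 1], [-0.18, 0, 0, 0, 0, 0, 1], [-0.24, 0, 0, 0, 0, 0, 1], [-0.3, 0, 0, 0, 0, 0, 1], [-0.3, 0, 0, 0, 0, 0, 1]]

```text
t: 40.98
eef_pos: [0.4596, -0.5375, 0.4202]
eef_rot: [[0.008, 1.0, -0.002], [1.0, -0.008, 0.001], [0.001, -0.002, -1.0]]
force: [-0.9, 0.6, -0.5]
opening: 0.997
finger_force: 0.0
```

Run:
```python
from fit import *
import cv2
from scipy.spatial.transform import Rotation as Ro
im={n:bot.snapshot(n) for n in cam}
cv2.imwrite("pics/c9.png",cv2.resize(cv2.hconcat([im["top"][120:280,70:430],im["scene"][100:260,80:440]]),(800,178)) if 0 else cv2.resize(cv2.vconcat([im["top"][140:270,70:430],im["scene"][120:250,80:440]]),None,fx=2.2,fy=2.2,interpolation=2))
tr=dict(tray_three=(.468,-.143,-.057),tray_two=(.4555,.181,-.04))
for t in ["tall_can","small_jar","carton","short_can","large_jar","trophy","cups","spool"]:
    k="tray_three" if t in("tall_can","small_jar","carton") else "tray_two"
    m={n:bot.cut_out(t,n) for n in cam}; 
    if t=="spool": m["top"]=[d for d in m["top"] if d["pixel"][0]<200]
    m={n:d[0]["region"] for n,d in m.items() if d}
    z=.003 if t not in("trophy","cups","spool") else 0
    v,i=fit(t,m,z);x,y,w=tr[k];c,s=np.cos(w),np.sin(w);d=np.array(v[:2])-[x,y]
    print(t,np.round(v[:3],3),np.round(i,2),"tray:",np.round([c*d[0]+s*d[1],-s*d[0]+c*d[1]],3))
print(bot.read_state()["t"])
```

```text
tall_can [ 0.465 -0.233  0.   ] [0.88] tray: [ 0.002 -0.09 ]
small_jar [ 0.47 -0.16  0.  ] [0.91 0.9 ] tray: [ 0.003 -0.017]
carton [ 0.471 -0.067 -0.036] [0.9  0.88] tray: [-0.002  0.076]
short_can [0.458 0.222 0.   ] [0.92 0.88] tray: [0.001 0.041]
large_jar [0.454 0.139 0.   ] [0.89 0.9 ] tray: [-0.    -0.042]
trophy [ 0.506 -0.41   0.   ] [0.8  0.95] tray: [ 0.074 -0.589]
cups [ 0.68  -0.056  0.   ] [0.92 0.95] tray: [ 0.233 -0.228]
spool [0.639 0.295 0.   ] [0.93 0.9 ] tray: [0.179 0.121]
41.875
```

View pics/c9.png

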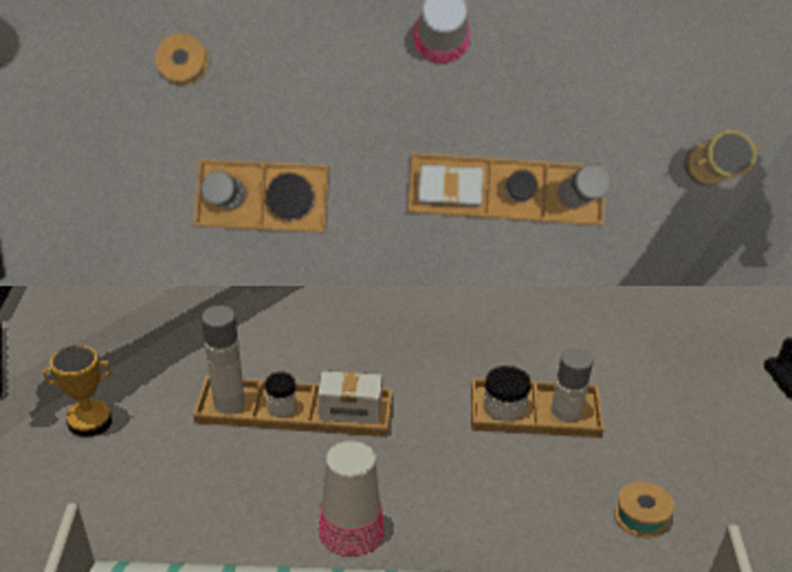

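All five articles stand upright and centred in their compartments, and the bystanders have not moved.

```bash
python3 -c "
from workcell import bot
print(bot.hand_in())"
```

```text
the job is handed in; nothing more can be done
None
```

Both kits are packed and the job is handed in at about 42 s: a last camera check put every article within 3 mm of its compartment's centre and showed them upright, with the trophy, cups and spool where they started; no verdict came back.

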